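Line the reagent bottles up by height

TASK

Line up the four closed containers that stand loose on the worktop (the white squeeze bottle with the pointed nozzle, the larger and the smaller amber bottle with black caps, and the slim clear vial with a black cap) on the aluminium strip in order of height, one in the middle of each round rubber pad. The tallest goes on the pad next to the upright dark steel plate at one end of the strip, the shortest at the other end. Keep all four upright all the time and leave them standing there.

Things in the scene. Friction and masses are not known exactly. Their poses are not given: they have to be found in the camera images.
- strip: flat aluminium strip, 84 x 400 x 8, fixed on the worktop, its length roughly left to right; carries the pads and the end plate. Origin at the centre of its underside, y axis along it. Beware: behind it a fixed shelf rack on a wooden board stands over the worktop, from 610 ahead of the robot base onward, 20 to 275 right of the centre line, up to 415 high; go round its near end
- squeeze_bottle: white plastic squeeze bottle with a blue pointed nozzle: round body diameter 46 up to height 82, neck and collar diameter 30 up to 99, nozzle diameter 12 up to the full height of 124; about 0.07 kg. Grip the round body. Loose, starts upright on the worktop; origin at the centre of its underside, z axis up through the cap
- reagent_bottle: the larger amber bottle with a black cap: round body diameter 42 up to height 72, cap diameter 29, full height 90; about 0.11 kg. Grip the body. Loose, starts upright on the worktop; origin at the centre of its underside, z axis up through the cap
- dropper_bottle: the smaller amber bottle with a black cap: round body diameter 33 up to height 56, cap diameter 23, full height 72; about 0.05 kg. Grip the body. Loose, starts upright on the worktop; origin at the centre of its underside, z axis up through the cap
- vial: slim clear glass vial with a black cap: diameter 22, full height 56; about 0.025 kg. Grip the body. Loose, starts upright on the worktop; origin at the centre of its underside, z axis up through the cap
- pad_1: round black rubber pad, diameter 64, with a small grey dot (diameter 24) at its centre; the outermost pad at the left (+y) end of the row. Fixed on the aluminium strip; origin at the centre of its upper face, 10 above the worktop. x axis level across the row (away from the robot), y axis along the row (towards pad_1). Pads are spaced 90 centre to centre
- pad_2: round black rubber pad, diameter 64, with a small grey dot (diameter 24) at its centre; second pad from the left. Fixed on the aluminium strip; origin at the centre of its upper face, 10 above the worktop. x axis level across the row (away from the robot), y axis along the row (towards pad_1). Pads are spaced 90 centre to centre
- pad_3: round black rubber pad, diameter 64, with a small grey dot (diameter 24) at its centre; third pad from the left. Fixed on the aluminium strip; origin at the centre of its upper face, 10 above the worktop. x axis level across the row (away from the robot), y axis along the row (towards pad_1). Pads are spaced 90 centre to centre
- pad_4: round black rubber pad, diameter 64, with a small grey dot (diameter 24) at its centre; the outermost pad at the right (-y) end of the row. Fixed on the aluminium strip; origin at the centre of its upper face, 10 above the worktop. x axis level across the row (away from the robot), y axis along the row (towards pad_1). Pads are spaced 90 centre to centre
- end_stop: upright dark steel plate across one end of the strip, 72 wide, 8 thick, its top edge 40 above the worktop; fixed. It stands beyond either pad_1 or pad_4, 55 from that pad's centre (the other end has only a flat bar). It marks the tall end of the row. Origin at the centre of its underside, 8 above the worktop; y axis along the row

How it is judged:
At the end, for the whole second after the job is handed in: Counted from the upright end plate, the pads carry the squeeze bottle, the larger amber bottle, the smaller amber bottle and the vial; each stands upright (within 0.1 rad) on its pad, at rest, released, its axis within 15 mm of the pad's centre (((horizontal distance between end_stop and pad_1 below 0.1 m and horizontal distance between squeeze_bottle and pad_1 below 0.015 m and horizontal distance between reagent_bottle and pad_2 below 0.015 m and horizontal distance between dropper_bottle and pad_3 below 0.015 m and horizontal distance between vial and pad_4 below 0.015 m) or (horizontal distance between end_stop and pad_4 below 0.1 m and horizontal distance between squeeze_bottle and pad_4 below 0.015 m and horizontal distance between reagent_bottle and pad_3 below 0.015 m and horizontal distance between dropper_bottle and pad_2 below 0.015 m and horizontal distance between vial and pad_1 below 0.015 m)) and height (world z) of squeeze_bottle between 0.005 and 0.016 m and angle between each of squeeze_bottle, reagent_bottle, dropper_bottle, vial's own z axis and vertical below 0.1 rad and linear speed of each of squeeze_bottle, reagent_bottle, dropper_bottle, vial below 0.02 m/s and angular speed of each of squeeze_bottle, reagent_bottle, dropper_bottle, vial below 0.4 rad/s and height (world z) of reagent_bottle between 0.005 and 0.016 m and height (world z) of dropper_bottle between 0.005 and 0.016 m and height (world z) of vial between 0.005 and 0.016 m); the robot touches nothing.
It fails at once if the squeeze bottle is tipped over (more than 0.6 rad) (angle between squeeze_bottle's own z axis and vertical above 0.6 rad).
It fails at once if the reagent bottle is tipped over (more than 0.6 rad) (angle between reagent_bottle's own z axis and vertical above 0.6 rad).
It fails at once if the dropper bottle is tipped over (more than 0.6 rad) (angle between dropper_bottle's own z axis and vertical above 0.6 rad).
It fails at once if the vial is tipped over (more than 0.6 rad) (angle between vial's own z axis and vertical above 0.6 rad).
It also fails if it takes over 134 s, if anything falls off the work surface, if the arm or the gripper's body presses on something with over 40 N, if the wrist force passes 120 N, or if a joint passes its speed limit or range.

ROBOT

A 7-joint arm with a two-finger parallel gripper is mounted at the origin on a cart in front of the work surface, level with it; the furniture and walls round the work are solid. World frame = base frame: x ahead of the robot, y to its left, z up, the work surface at z = 0. Lengths are in m, angles in rad, forces in N, time in s.
With the tool pointing down it reaches from about 0.425 to 1.025 m from the base axis. Payload 9.4 kg.
Tool frame: the origin (TCP) lies at the very end of the fingers, on their centre line; the grasp point (between the pads) lies robot.hold_point_z behind it (robot.hold_point_z is the distance from the TCP to the grasp point, in m); z points along the fingers, y is the line along which they close (so a half turn about z gives the same grasp; the last joint's range is limited). The gripper opens to 85 mm and grips with 20 to 120 N. Pads are 22 mm wide; open, the fingers measure 114 mm over their backs; the gripper's body (76 mm by 85 mm) begins 54 mm behind the grasp point. The pads swing forward as they close: fully open they stand 13 mm farther back than shut.
Start: joints at [-1.261, 0.599, -0.003, 1.599, 0.002, 0.943, -0.08], TCP at [0.273, 0.671, 0.231] pointing down, gripper open.
Joint ranges: [-2.57, 2.57], [-0.35, 1.97], [-1.29, 1.29], [0.11, 2.56], [-1.05, 4.19], [0.11, 1.86], [-2.63, 2.63]. Speed limits (rad/s): [2.22, 2.22, 3.01, 3.01, 3.14, 3.14, 3.14].

INTERFACE

Orientations are given as a rotation vector (axis times angle).
In Python, from rig import robot gives the robot as it stands.
- The arm moves only by the tool servo_tool, never from a script. Its argument "targets" is a list of rows, each an object of numbers: "dx", "dy", "dz": the shift along the tool's x, y, z in m; "rx", "ry", "rz": the turn, a rotation vector about the tool's x, y, z in rad; "grip": the finger opening in m, from 0 to 0.0854. In form: [{"dx": .., "dy": .., "dz": .., "rx": .., "ry": .., "rz": .., "grip": ..}, ...]. A call has 1 to 20 rows; each row is the pose to reach, as a shift and turn from the pose commanded when the call began, along the tool's axes at that moment; what a row does not reach only later rows make up. A row lasts 1/8 s, in which the tool goes at most 62.5 mm and 10.7 degrees, less where a joint would pass 70% of its speed; a pose out of reach is approached as far as the arm can. A call with a gripper value outside its range is refused whole. The fingers move at their own pace and stop on an object; "squeeze" is the grip in N (left out, the last holds). Time passes only in rows, so rows that repeat a pose let the fingers close. It gives the time, the measured TCP pose, the force, the opening and the grip force at its end, in the units of the state.
- robot.get_obs(): the state, without advancing time (a new reading comes with each control period).
- robot.read_camera(name): name is "side" or "top"; returns a dict with "color" (480x640x3 uint8, red, green, blue), "mtx" (3x3 intrinsics, pixels), "extrinsics" (4x4, takes a point from camera to world coordinates). Camera axes: x right, y up, looking along -z (the intrinsics and any distortion apply to the point x, -y, -z); pixel columns grow to the right and rows downward; lengths in m; the calibration is good to about 2 mm. A picture is of the moment at which its call begins. There is no depth.
- robot.hand_in(): hands the job in; it is judged then, once.
The state is a dict: "time": time; "q": joint angles; "joint_vel": joint speeds; "effort": joint torques, N m; "ee_pos": TCP position; "orientation": TCP orientation; "force": force on the tool from outside, world axes, zero at the start; "ft_torque": the same for the moment, N m; "grip_width": finger opening in m; "gripper_force": force on a finger pad.
Only numpy, scipy, OpenCV 4.12 (cv2) and the standard library are available. Lean on these libraries where they do the work, as an engineer would, in place of code of your own. Each camera call takes 0.05 s, during which the arm holds its last target. There are 200 camera calls.

## Working session

There is one attempt and no reset: what is moved stays moved. The work goes in short steps, Python scripts to look and compute and a tool call to move; the robot and the scene stay as the last step left them, time stands still between calls to the robot, and variables do not carry over. Pictures are saved under pics/ and viewed, at most 14 in all, crops included, and the job is handed in when it is done.

Besides the shell and the picture viewer there is one more tool, called after "Request:" by a JSON object that holds its "name" and its "arguments". servo_tool: Moves the arm, as the interface text tells. Its arguments: {"type":"object","properties":{"targets":{"type":"array"},"squeeze":{"type":"number"}},"required":["targets"]}

```bash
mkdir -p pics; ls; python3 - <<'E'
from rig import robot
import cv2
for n in("side","top"):
    c=robot.read_camera(n); cv2.imwrite(f"pics/{n}0.png",c["color"][:,:,::-1]); print(c["mtx"].round(1).tolist(),c["extrinsics"].round(3).tolist(),[k for k in c])
print(robot.get_obs(),robot.hold_point_z)
E
```

```text
pics
[[450.1, 0.0, 313.0], [0.0, 450.1, 242.2], [0.0, 0.0, 1.0]] [[0.999, 0.038, -0.037, 0.475], [-0.051, 0.488, -0.871, -0.899], [-0.014, 0.872, 0.489, 0.553], [0.0, 0.0, 0.0, 1.0]] ['color', 'mtx', 'extrinsics']
[[491.3, 0.0, 317.1], [0.0, 491.3, 231.4], [0.0, 0.0, 1.0]] [[0.03, 0.996, -0.079, 0.408], [-1.0, 0.03, 0.003, -0.013], [0.006, 0.079, 0.997, 1.365], [0.0, 0.0, 0.0, 1.0]] ['color', 'mtx', 'extrinsics']
{'time': 0.1, 'q': array([-1.26068109,  0.60001815, -0.00256745,  1.60005009,  0.00182281,
        0.94290773, -0.07980795]), 'joint_vel': array([ 0.00111582, -0.00206631,  0.00058814, -0.00410882,  0.00038514,
       -0.00150263,  0.00057347]), 'effort': array([ 5.12762665e-03, -7.77990389e+01,  1.57023020e+00, -2.58618593e+01,
        1.26963804e-02,  5.54487648e-03,  1.02515082e-05]), 'ee_pos': array([0.27334369, 0.67104089, 0.23052238]), 'orientation': array([-6.03672065e-01, -3.08291193e+00,  2.15949487e-03]), 'force': array([0.7310361 , 0.3682371 , 0.24089789]), 'ft_torque': array([ 0.0507201 , -0.01144826, -0.03933572]), 'gripper_force': 0.0, 'grip_width': 0.08523418679829123} 0.0187
```

View pics/side0.png

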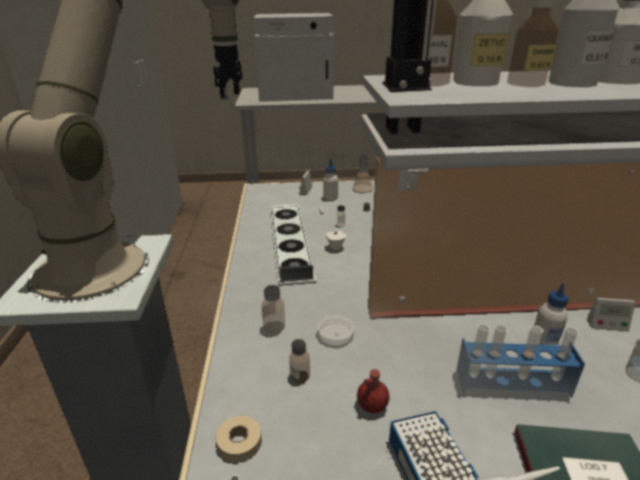

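View pics/top0.png

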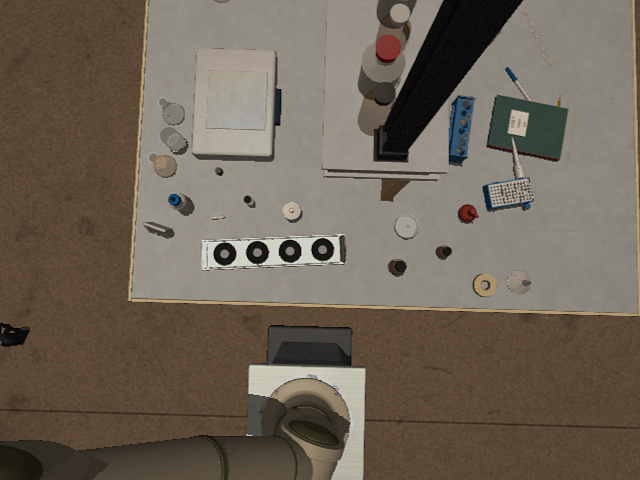

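```bash
python3 - <<'E'
import cv2,numpy as np
s=cv2.imread("pics/side0.png");t=cv2.imread("pics/top0.png")
a=cv2.resize(s[150:290,240:400],(640,560),interpolation=3);cv2.imwrite("pics/c1.png",a)
b=cv2.resize(s[270:390,440:600],(400,300),interpolation=3)
c=cv2.resize(t[140:290,130:290],(400,375),interpolation=3)
d=cv2.resize(t[150:290,290:480],(400,295),interpolation=3)
f=cv2.resize(s[270:400,230:330],(400,520),interpolation=3)
o=np.zeros((600,800,3),np.uint8);o[:300,:400]=b;o[:295,400:]=d;o[300:,:400]=c[:300];o[300:,400:]=f[:300];cv2.imwrite("pics/c2.png",o)
E
```

```text
(no output)
```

View pics/c1.png

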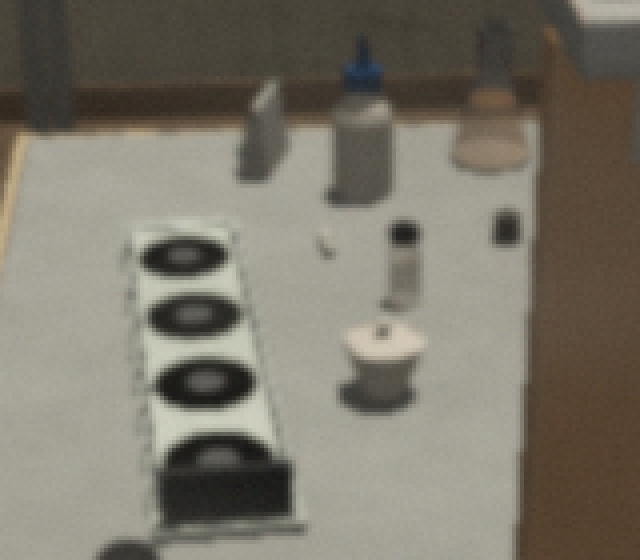

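View pics/c2.png

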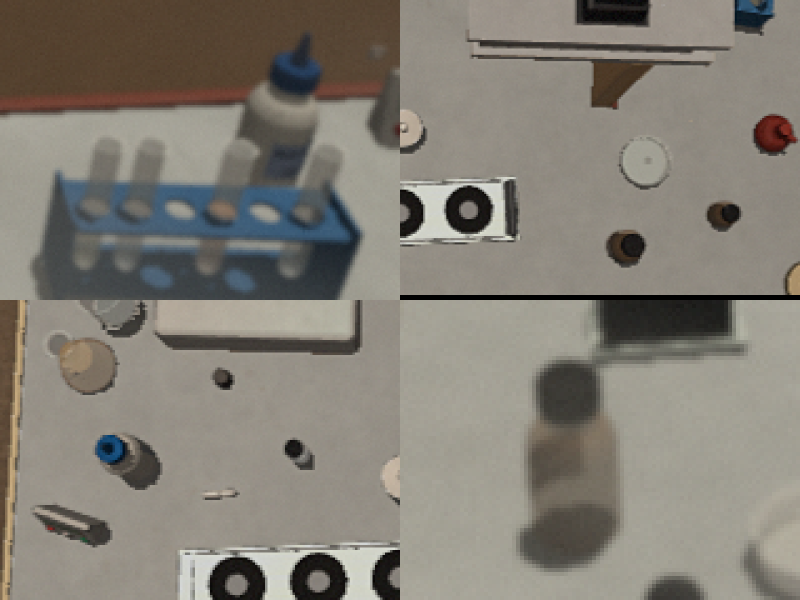

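```bash
cat > h.py <<'E'
import numpy as np,cv2
from rig import robot
def ray(c,u,v):
    K,E=c["mtx"],c["extrinsics"]
    d=np.array([(u-K[0,2])/K[0,0],-(v-K[1,2])/K[1,1],-1]); return E[:3,3],E[:3,:3]@d
def plane(c,u,v,z):
    o,d=ray(c,u,v); return o+d*(z-o[2])/d[2]
def proj(c,p):
    E=c["extrinsics"]; q=E[:3,:3].T@(np.asarray(p)-E[:3,3]); K=c["mtx"]
    return np.array([K[0,2]+K[0,0]*q[0]/-q[2],K[1,2]+K[1,1]*q[1]/q[2]])
def blob(m,box):
    x0,y0,x1,y1=box
    n,l,s,ce=cv2.connectedComponentsWithStats(m[y0:y1,x0:x1].astype(np.uint8))
    if n<2: return None
    i=1+np.argmax(s[1:,4]); return ce[i]+[x0,y0],s[i]
E
python3 - <<'E'
from h import *
t=robot.read_camera("top");s=robot.read_camera("side")
T=t["color"].astype(int);S=s["color"].astype(int)
dark=T.max(2)<50; blue=(T[:,:,2]>T[:,:,0]+50)
for n,m,b,z in(("sq",blue,(160,185,190,212),.099),("re",dark,(385,255,412,280),.09),("dr",dark,(432,240,458,262),.072),("vial",dark,(238,190,260,212),.056)):
    ce,st=blob(m,b); print(n,ce.round(1),st,plane(t,*ce,z).round(4))
for i,x in enumerate((224,257,290,323)):
    g=(T.max(2)<75); b=(x-17,234,x+17,270); ce,st=blob(g,b)
    mm=np.zeros(g.shape,np.uint8); mm[b[1]:b[3],b[0]:b[2]]=g[b[1]:b[3],b[0]:b[2]]
    cs,_=cv2.findContours(mm,0,2); c=max(cs,key=cv2.contourArea); e=cv2.fitEllipse(c)
    print("pad",i+1,e[0],e[1],plane(t,*e[0],.01).round(4))
print("side", [(p,plane(s,*p,0).round(3)) for p in((330.5,199),(340.5,225),(555,350),(273,327),(300,378))])
sq=plane(s,330.5,199,0)
for z in(0,.082,.124): print(proj(s,[sq[0],sq[1]+.0,z]))
b=plane(s,551,345,0)
for z in(0,.082,.124): print('b',b,proj(s,[b[0],b[1],z]))
print(np.linalg.norm(sq-s["extrinsics"][:3,3]),np.linalg.norm(b-s["extrinsics"][:3,3]))
E
```

```text
sq [173.5 199.1] [ 9  9 10 11 75] [0.5818 0.3576 0.099 ]
re [399.9 266.2] [ 10   6  11  11 101] [ 0.426  -0.2341  0.09  ]
dr [443.8 251.7] [ 4  7 15 11 94] [ 0.4676 -0.3524  0.072 ]
vial [247.  199.4] [ 6  6  7  8 38] [0.5928 0.1735 0.056 ]
pad 1 (224.352783203125, 253.51609802246094) (21.409162521362305, 21.91871452331543) [0.4473 0.2361 0.01  ]
pad 2 (256.99334716796875, 252.1323699951172) (21.42946434020996, 21.534114837646484) [0.4538 0.1465 0.01  ]
pad 3 (289.7253723144531, 250.6169891357422) (21.570125579833984, 21.678939819335938) [0.4607 0.0565 0.01  ]
pad 4 (322.11798095703125, 249.22158813476562) (21.34086036682129, 21.60163116455078) [ 0.4672 -0.0326  0.01  ]
side [((330.5, 199), array([0.584, 0.351, 0.   ])), ((340.5, 225), array([0.597, 0.176, 0.   ])), ((555, 350), array([ 0.919, -0.328,  0.   ])), ((273, 327), array([ 0.426, -0.233,  0.   ])), ((300, 378), array([ 0.474, -0.364,  0.   ]))]
[330.5 199. ]
[330.62658139 173.36601443]
[330.69443377 159.62523364]
b [ 0.91838115 -0.31565394  0.        ] [551. 345.]
b [ 0.91838115 -0.31565394  0.        ] [562.93193006 307.83217683]
b [ 0.91838115 -0.31565394  0.        ] [569.54793201 287.22340781]
1.370748038235108 0.9177325301369845
```

The squeeze bottle at top (173,199) fits 124 mm height. The labelled bottle behind the tube rack is larger, so it's a decoy. The dark plate stands beyond pad 4, so squeeze → pad 4, reagent → pad 3, dropper → pad 2, vial → pad 1.

Request:
{"name": "servo_tool", "arguments": {"targets": [{"dx":-0.05,"dy":-0.02,"rz":0.17},{"dx":-0.1,"dy":-0.04,"rz":0.34},{"dx":-0.15,"dy":-0.06,"rz":0.51},{"dx":-0.2,"dy":-0.085,"rz":0.68},{"dx":-0.25,"dy":-0.11,"rz":0.85},{"dx":-0.3,"dy":-0.13,"rz":1.02},{"dx":-0.35,"dy":-0.15,"rz":1.184},{"dx":-0.407,"dy":-0.175,"rz":1.184},{"dx":-0.407,"dy":-0.175,"rz":1.184},{"dx":-0.407,"dy":-0.175,"rz":1.184},{"dx":-0.407,"dy":-0.175,"rz":1.184}], "squeeze": 25}}

```text
validation failed for argument at $.ta...
```

```bash
python3 - <<'E'
from h import *
from scipy.spatial.transform import Rotation as R
for n in("side","top"):cv2.imwrite(f"pics/{n}1.png",robot.read_camera(n)["color"][:,:,::-1])
o=robot.get_obs();print(o["time"],o["ee_pos"],R.from_rotvec(o["orientation"]).as_matrix().round(3).tolist(),o["q"].round(2))
a=cv2.imread("pics/side1.png")[110:230,260:420];cv2.imwrite("pics/c3.png",cv2.resize(a,(640,480),interpolation=3))
E
```

```text
0.3 [0.27345629 0.67128513 0.2309675 ] [[-0.926, 0.377, -0.0], [0.377, 0.926, -0.001], [-0.0, -0.001, -1.0]] [-1.26  0.6  -0.    1.6   0.    0.94 -0.08]
```

View pics/c3.png

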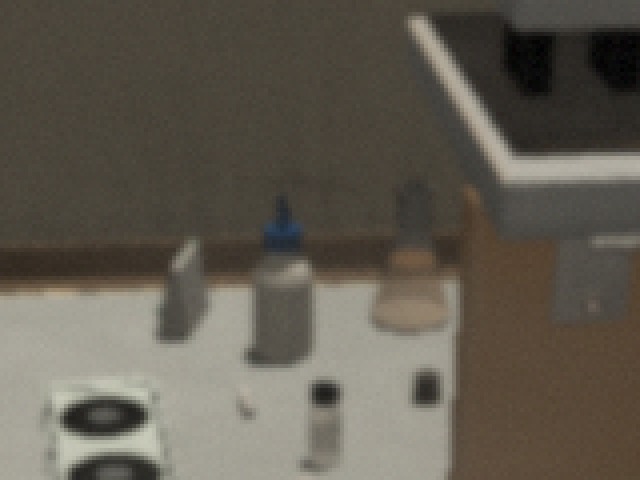

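The call was refused, so nothing moved and the picture shows the bottle as before. I'll send rows with all keys.

Request:
{"name": "servo_tool", "arguments": {"targets": [{"dx":-0.05,"dy":-0.02,"dz":0,"rx":0,"ry":0,"rz":0.17,"grip":0.085},{"dx":-0.1,"dy":-0.04,"dz":0,"rx":0,"ry":0,"rz":0.34,"grip":0.085},{"dx":-0.15,"dy":-0.06,"dz":0,"rx":0,"ry":0,"rz":0.51,"grip":0.085},{"dx":-0.2,"dy":-0.085,"dz":0,"rx":0,"ry":0,"rz":0.68,"grip":0.085},{"dx":-0.25,"dy":-0.11,"dz":0,"rx":0,"ry":0,"rz":0.85,"grip":0.085},{"dx":-0.3,"dy":-0.13,"dz":0,"rx":0,"ry":0,"rz":1.02,"grip":0.085},{"dx":-0.35,"dy":-0.15,"dz":0,"rx":0,"ry":0,"rz":1.184,"grip":0.085},{"dx":-0.407,"dy":-0.175,"dz":0,"rx":0,"ry":0,"rz":1.184,"grip":0.085},{"dx":-0.407,"dy":-0.175,"dz":0,"rx":0,"ry":0,"rz":1.184,"grip":0.085},{"dx":-0.407,"dy":-0.175,"dz":0,"rx":0,"ry":0,"rz":1.184,"grip":0.085},{"dx":-0.407,"dy":-0.175,"dz":0,"rx":0,"ry":0,"rz":1.184,"grip":0.085}], "squeeze": 25}}

```text
time: 1.68
ee_pos: [0.5832, 0.3575, 0.2311]
orientation: [-2.218, -2.223, 0.0]
force: [-0.8, -0.3, 0.2]
grip_width: 0.0849
gripper_force: 0.0
```

```bash
python3 - <<'E'
from h import *
from scipy.spatial.transform import Rotation as R
c=robot.read_camera("side")["color"][:,:,::-1]
o=robot.get_obs();print(o["time"],o["ee_pos"],R.from_rotvec(o["orientation"]).as_matrix().round(3).tolist(),o["q"].round(2))
cv2.imwrite("pics/c4.png",cv2.resize(c[60:230,240:420],(640,604),interpolation=3)[:600])
E
```

```text
1.725 [0.58326137 0.35746542 0.23120949] [[-0.003, 1.0, -0.001], [1.0, 0.003, 0.001], [0.001, -0.001, -1.0]] [-0.84  0.57  0.32  1.71 -0.22  0.9  -0.42]
```

View pics/c4.png

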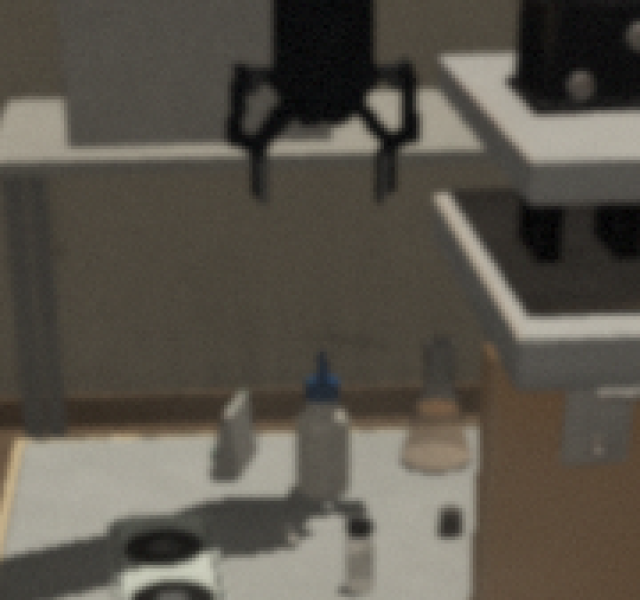

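The gripper is centred over the bottle (pixel (322,380) in the crop). Descend and grip.

Request:
{"name": "servo_tool", "arguments": {"targets": [{"dx":-0.001,"dy":0,"dz":0.04,"rx":0,"ry":0,"rz":0,"grip":0.085},{"dx":-0.002,"dy":0,"dz":0.08,"rx":0,"ry":0,"rz":0,"grip":0.085},{"dx":-0.002,"dy":0,"dz":0.115,"rx":0,"ry":0,"rz":0,"grip":0.085},{"dx":-0.002,"dy":0,"dz":0.14,"rx":0,"ry":0,"rz":0,"grip":0.085},{"dx":-0.002,"dy":0,"dz":0.16,"rx":0,"ry":0,"rz":0,"grip":0.085},{"dx":-0.002,"dy":0,"dz":0.17,"rx":0,"ry":0,"rz":0,"grip":0.085},{"dx":-0.002,"dy":0,"dz":0.175,"rx":0,"ry":0,"rz":0,"grip":0.085},{"dx":-0.002,"dy":0,"dz":0.175,"rx":0,"ry":0,"rz":0,"grip":0.085},{"dx":-0.002,"dy":0,"dz":0.175,"rx":0,"ry":0,"rz":0,"grip":0.07},{"dx":-0.002,"dy":0,"dz":0.175,"rx":0,"ry":0,"rz":0,"grip":0.06},{"dx":-0.002,"dy":0,"dz":0.175,"rx":0,"ry":0,"rz":0,"grip":0.052},{"dx":-0.002,"dy":0,"dz":0.175,"rx":0,"ry":0,"rz":0,"grip":0.046},{"dx":-0.002,"dy":0,"dz":0.175,"rx":0,"ry":0,"rz":0,"grip":0.036},{"dx":-0.002,"dy":0,"dz":0.175,"rx":0,"ry":0,"rz":0,"grip":0.036},{"dx":-0.002,"dy":0,"dz":0.175,"rx":0,"ry":0,"rz":0,"grip":0.036},{"dx":-0.002,"dy":0,"dz":0.175,"rx":0,"ry":0,"rz":0,"grip":0.036}], "squeeze": 25}}

```text
time: 3.72
ee_pos: [0.5845, 0.3539, 0.0567]
orientation: [-2.221, -2.221, -0.001]
force: [-0.8, -0.7, 4.9]
grip_width: 0.0424
gripper_force: 25.2
```

Request:
{"name": "servo_tool", "arguments": {"targets": [{"dx":0,"dy":0,"dz":-0.01,"rx":0,"ry":0,"rz":0,"grip":0.036},{"dx":0,"dy":0,"dz":-0.025,"rx":0,"ry":0,"rz":0,"grip":0.036},{"dx":0,"dy":0,"dz":-0.045,"rx":0,"ry":0,"rz":0,"grip":0.036},{"dx":0,"dy":0,"dz":-0.065,"rx":0,"ry":0,"rz":0,"grip":0.036},{"dx":0,"dy":0,"dz":-0.08,"rx":0,"ry":0,"rz":0,"grip":0.036},{"dx":0,"dy":0,"dz":-0.08,"rx":0,"ry":0,"rz":0,"grip":0.036}], "squeeze": 25}}

```text
time: 4.47
ee_pos: [0.5851, 0.3543, 0.1381]
orientation: [2.221, 2.221, 0.004]
force: [0.1, -0.2, -0.7]
grip_width: 0.0422
gripper_force: 25.5
```

```bash
python3 - <<'E'
from h import *
c=robot.read_camera("side")["color"][:,:,::-1]
o=robot.get_obs();print(o["ee_pos"],o["force"],o["grip_width"],o["gripper_force"])
cv2.imwrite("pics/c5.png",cv2.resize(c[80:230,260:420],(640,600),interpolation=3)[:600])
E
```

```text
[0.58451752 0.35404733 0.13698622] [-0.75800985 -0.20421417 -1.97459347] 0.0422860958152336 25.50089867105271
```

View pics/c5.png

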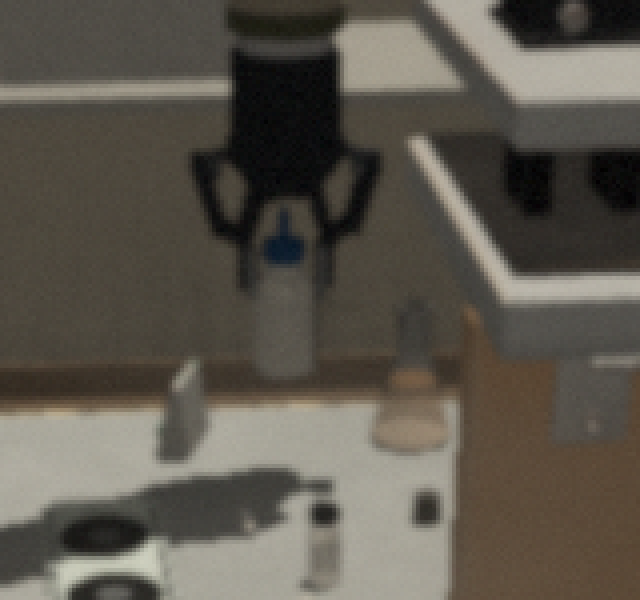

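Held upright about 80 mm up (bottle at crop (285,300)). Carry it to pad 4.

Request:
{"name": "servo_tool", "arguments": {"targets": [{"dx":-0.015,"dy":-0.005,"dz":0,"rx":0,"ry":0,"rz":0,"grip":0.036},{"dx":-0.04,"dy":-0.015,"dz":0,"rx":0,"ry":0,"rz":0,"grip":0.036},{"dx":-0.07,"dy":-0.03,"dz":0,"rx":0,"ry":0,"rz":0,"grip":0.036},{"dx":-0.105,"dy":-0.045,"dz":0,"rx":0,"ry":0,"rz":0,"grip":0.036},{"dx":-0.14,"dy":-0.06,"dz":0,"rx":0,"ry":0,"rz":0,"grip":0.036},{"dx":-0.175,"dy":-0.075,"dz":0,"rx":0,"ry":0,"rz":0,"grip":0.036},{"dx":-0.21,"dy":-0.09,"dz":0,"rx":0,"ry":0,"rz":0,"grip":0.036},{"dx":-0.245,"dy":-0.105,"dz":0,"rx":0,"ry":0,"rz":0,"grip":0.036},{"dx":-0.28,"dy":-0.115,"dz":0,"rx":0,"ry":0,"rz":0,"grip":0.036},{"dx":-0.315,"dy":-0.1175,"dz":0,"rx":0,"ry":0,"rz":0,"grip":0.036},{"dx":-0.345,"dy":-0.1175,"dz":0,"rx":0,"ry":0,"rz":0,"grip":0.036},{"dx":-0.37,"dy":-0.1175,"dz":0,"rx":0,"ry":0,"rz":0,"grip":0.036},{"dx":-0.383,"dy":-0.1175,"dz":0,"rx":0,"ry":0,"rz":0,"grip":0.036},{"dx":-0.387,"dy":-0.1175,"dz":0,"rx":0,"ry":0,"rz":0,"grip":0.036},{"dx":-0.387,"dy":-0.1175,"dz":0,"rx":0,"ry":0,"rz":0,"grip":0.036},{"dx":-0.387,"dy":-0.1175,"dz":0,"rx":0,"ry":0,"rz":0,"grip":0.036}], "squeeze": 25}}

```text
time: 6.52
ee_pos: [0.4669, -0.0323, 0.1362]
orientation: [-2.22, -2.223, -0.0]
force: [-0.2, -0.7, -1.0]
grip_width: 0.0423
gripper_force: 25.5
```

```bash
python3 - <<'E'
from h import *
s=robot.read_camera("side");c=s["color"][:,:,::-1]
o=robot.get_obs();print(o["ee_pos"],o["force"],o["grip_width"],o["orientation"],o["q"].round(2))
p=o["ee_pos"]; print("nominal base px",proj(s,[p[0],p[1],p[2]-.0567]),proj(s,[p[0],p[1],p[2]-.0567+.124]))
cv2.imwrite("pics/c6.png",cv2.resize(c[160:310,220:380],(640,600),interpolation=3)[:600])
E
```

```text
[ 0.46693893 -0.03233206  0.13621125] [-0.06094012  0.79503376 -0.94355724] 0.04223602213329962 [-2.21974855e+00 -2.22282952e+00 -7.02532452e-05] [-0.19  0.46  0.19  2.27 -0.21  0.42  0.17]
nominal base px [292.04660308 238.11633651] [289.80109563 185.26487669]
```

View pics/c6.png

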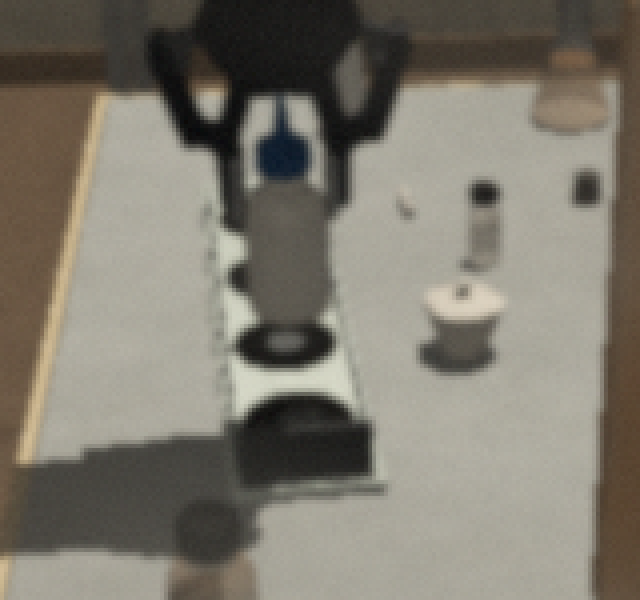

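Bottle upright with its tip where expected (290.8,184.3 against 289.8,185.3). Lower and release.

Request:
{"name": "servo_tool", "arguments": {"targets": [{"dx":0,"dy":0,"dz":0.02,"rx":0,"ry":0,"rz":0,"grip":0.036},{"dx":0,"dy":0,"dz":0.04,"rx":0,"ry":0,"rz":0,"grip":0.036},{"dx":0,"dy":0,"dz":0.055,"rx":0,"ry":0,"rz":0,"grip":0.036},{"dx":0,"dy":0,"dz":0.063,"rx":0,"ry":0,"rz":0,"grip":0.036},{"dx":0,"dy":0,"dz":0.067,"rx":0,"ry":0,"rz":0,"grip":0.036},{"dx":0,"dy":0,"dz":0.069,"rx":0,"ry":0,"rz":0,"grip":0.036},{"dx":0,"dy":0,"dz":0.069,"rx":0,"ry":0,"rz":0,"grip":0.036},{"dx":0,"dy":0,"dz":0.069,"rx":0,"ry":0,"rz":0,"grip":0.036}], "squeeze": 25}}

```text
time: 7.58
ee_pos: [0.4671, -0.0332, 0.0676]
orientation: [2.221, 2.221, 0.001]
force: [0.4, -0.6, -0.1]
grip_width: 0.0422
gripper_force: 25.5
```

Request:
{"name": "servo_tool", "arguments": {"targets": [{"dx":0,"dy":0,"dz":0.001,"rx":0,"ry":0,"rz":0,"grip":0.036},{"dx":0,"dy":0,"dz":0.001,"rx":0,"ry":0,"rz":0,"grip":0.042},{"dx":0,"dy":0,"dz":0.001,"rx":0,"ry":0,"rz":0,"grip":0.046},{"dx":0,"dy":0,"dz":0.001,"rx":0,"ry":0,"rz":0,"grip":0.05},{"dx":0,"dy":0,"dz":0.001,"rx":0,"ry":0,"rz":0,"grip":0.06},{"dx":0,"dy":0,"dz":0.001,"rx":0,"ry":0,"rz":0,"grip":0.075},{"dx":0,"dy":0,"dz":0.001,"rx":0,"ry":0,"rz":0,"grip":0.075},{"dx":0,"dy":0,"dz":-0.015,"rx":0,"ry":0,"rz":0,"grip":0.075},{"dx":0,"dy":0,"dz":-0.035,"rx":0,"ry":0,"rz":0,"grip":0.075},{"dx":0,"dy":0,"dz":-0.065,"rx":0,"ry":0,"rz":0,"grip":0.075},{"dx":0,"dy":0,"dz":-0.1,"rx":0,"ry":0,"rz":0,"grip":0.075},{"dx":0,"dy":0,"dz":-0.14,"rx":0,"ry":0,"rz":0,"grip":0.085},{"dx":0,"dy":0,"dz":-0.165,"rx":0,"ry":0,"rz":0,"grip":0.085},{"dx":0,"dy":0,"dz":-0.165,"rx":0,"ry":0,"rz":0,"grip":0.085}], "squeeze": 25}}

```text
time: 9.32
ee_pos: [0.4677, -0.0331, 0.2338]
orientation: [2.22, 2.22, 0.005]
force: [-0.5, 0.2, -0.3]
grip_width: 0.0846
gripper_force: 0.0
```

```bash
python3 - <<'E'
from h import *
s=robot.read_camera("side");c=s["color"][:,:,::-1]
print(robot.get_obs()["ee_pos"],robot.get_obs()["orientation"])
print([proj(s,[.467,-.033,z]) for z in(.01,.092,.134)])
cv2.imwrite("pics/c7.png",cv2.resize(c[180:390,230:330],(380,798),interpolation=3)[:600])
E
```

```text
[ 0.46704699 -0.03300935  0.23267026] [2.22047799e+00 2.22119158e+00 2.12991142e-03]
[array([293.21932674, 265.15126233]), array([291.86418672, 233.23275721]), array([291.1262035 , 215.85055241])]
```

View pics/c7.png

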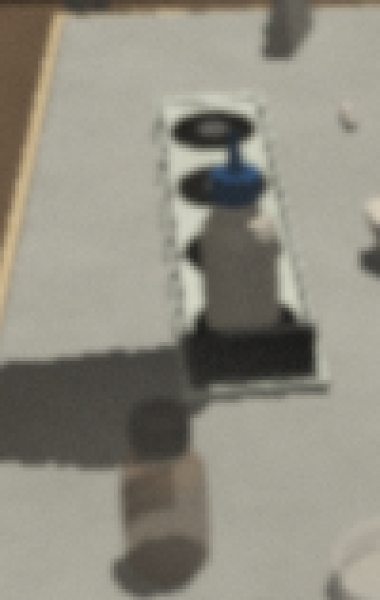

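Squeeze bottle stands upright on pad 4, tip at (292,215.5) against (291,216) expected. Next the reagent bottle.

Request:
{"name": "servo_tool", "arguments": {"targets": [{"dx":-0.04,"dy":-0.01,"dz":0,"rx":0,"ry":0,"rz":0,"grip":0.085},{"dx":-0.09,"dy":-0.02,"dz":0,"rx":0,"ry":0,"rz":0,"grip":0.085},{"dx":-0.14,"dy":-0.03,"dz":0,"rx":0,"ry":0,"rz":0,"grip":0.085},{"dx":-0.18,"dy":-0.04,"dz":0,"rx":0,"ry":0,"rz":0,"grip":0.085},{"dx":-0.2,"dy":-0.041,"dz":0.01,"rx":0,"ry":0,"rz":0,"grip":0.085},{"dx":-0.2,"dy":-0.041,"dz":0.04,"rx":0,"ry":0,"rz":0,"grip":0.085},{"dx":-0.2,"dy":-0.041,"dz":0.08,"rx":0,"ry":0,"rz":0,"grip":0.085},{"dx":-0.2,"dy":-0.041,"dz":0.115,"rx":0,"ry":0,"rz":0,"grip":0.085},{"dx":-0.2,"dy":-0.041,"dz":0.145,"rx":0,"ry":0,"rz":0,"grip":0.085},{"dx":-0.2,"dy":-0.041,"dz":0.17,"rx":0,"ry":0,"rz":0,"grip":0.085},{"dx":-0.2,"dy":-0.041,"dz":0.19,"rx":0,"ry":0,"rz":0,"grip":0.085},{"dx":-0.2,"dy":-0.041,"dz":0.2,"rx":0,"ry":0,"rz":0,"grip":0.085},{"dx":-0.2,"dy":-0.041,"dz":0.202,"rx":0,"ry":0,"rz":0,"grip":0.07},{"dx":-0.2,"dy":-0.041,"dz":0.202,"rx":0,"ry":0,"rz":0,"grip":0.055},{"dx":-0.2,"dy":-0.041,"dz":0.202,"rx":0,"ry":0,"rz":0,"grip":0.048},{"dx":-0.2,"dy":-0.041,"dz":0.202,"rx":0,"ry":0,"rz":0,"grip":0.042},{"dx":-0.2,"dy":-0.041,"dz":0.202,"rx":0,"ry":0,"rz":0,"grip":0.032},{"dx":-0.2,"dy":-0.041,"dz":0.202,"rx":0,"ry":0,"rz":0,"grip":0.032},{"dx":-0.2,"dy":-0.041,"dz":0.202,"rx":0,"ry":0,"rz":0,"grip":0.032},{"dx":-0.2,"dy":-0.041,"dz":0.202,"rx":0,"ry":0,"rz":0,"grip":0.032}], "squeeze": 30}}

```text
time: 11.88
ee_pos: [0.4264, -0.2332, 0.031]
orientation: [2.22, 2.221, 0.001]
force: [-0.4, 1.2, 6.8]
grip_width: 0.0404
gripper_force: 29.4
```

Request:
{"name": "servo_tool", "arguments": {"targets": [{"dx":0,"dy":0,"dz":-0.01,"rx":0,"ry":0,"rz":0,"grip":0.032},{"dx":0,"dy":0,"dz":-0.03,"rx":0,"ry":0,"rz":0,"grip":0.032},{"dx":0,"dy":0,"dz":-0.06,"rx":0,"ry":0,"rz":0,"grip":0.032},{"dx":0,"dy":0,"dz":-0.09,"rx":0,"ry":0,"rz":0,"grip":0.032},{"dx":0,"dy":0,"dz":-0.12,"rx":0,"ry":0,"rz":0,"grip":0.032},{"dx":0,"dy":0,"dz":-0.15,"rx":0,"ry":0,"rz":0,"grip":0.032},{"dx":0.005,"dy":0,"dz":-0.165,"rx":0,"ry":0,"rz":0,"grip":0.032},{"dx":0.025,"dy":0.003,"dz":-0.17,"rx":0,"ry":0,"rz":0,"grip":0.032},{"dx":0.055,"dy":0.007,"dz":-0.17,"rx":0,"ry":0,"rz":0,"grip":0.032},{"dx":0.09,"dy":0.011,"dz":-0.17,"rx":0,"ry":0,"rz":0,"grip":0.032},{"dx":0.125,"dy":0.015,"dz":-0.17,"rx":0,"ry":0,"rz":0,"grip":0.032},{"dx":0.16,"dy":0.02,"dz":-0.17,"rx":0,"ry":0,"rz":0,"grip":0.032},{"dx":0.195,"dy":0.024,"dz":-0.17,"rx":0,"ry":0,"rz":0,"grip":0.032},{"dx":0.23,"dy":0.028,"dz":-0.17,"rx":0,"ry":0,"rz":0,"grip":0.032},{"dx":0.26,"dy":0.032,"dz":-0.17,"rx":0,"ry":0,"rz":0,"grip":0.032},{"dx":0.28,"dy":0.034,"dz":-0.17,"rx":0,"ry":0,"rz":0,"grip":0.032},{"dx":0.29,"dy":0.034,"dz":-0.17,"rx":0,"ry":0,"rz":0,"grip":0.032},{"dx":0.29,"dy":0.034,"dz":-0.17,"rx":0,"ry":0,"rz":0,"grip":0.032},{"dx":0.29,"dy":0.034,"dz":-0.17,"rx":0,"ry":0,"rz":0,"grip":0.032}], "squeeze": 30}}

```text
time: 14.25
ee_pos: [0.4597, 0.056, 0.2003]
orientation: [2.223, 2.22, -0.001]
force: [-0.2, 0.3, -0.8]
grip_width: 0.0404
gripper_force: 30.8
```

```bash
python3 - <<'E'
from h import *
s=robot.read_camera("side");c=s["color"][:,:,::-1]
o=robot.get_obs();p=o["ee_pos"];print(p,o["grip_width"],o["force"],o["orientation"])
print([proj(s,[p[0],p[1],p[2]-.031+z]) for z in(0,.09)])
cv2.imwrite("pics/c8.png",cv2.resize(c[120:290,220:380],(640,680),interpolation=3)[:600])
E
```

```text
[0.45973188 0.05591436 0.2003083 ] 0.04032683548473058 [-0.25990663  0.09707108 -1.34484666] [ 2.22284021e+00  2.21989088e+00 -4.27017270e-04]
[array([286.9763999 , 184.76386263]), array([285.20019017, 145.93666357])]
```

View pics/c8.png

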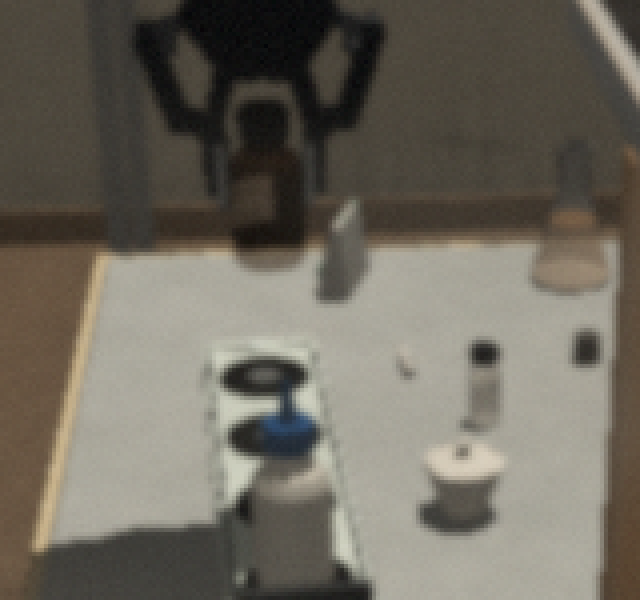

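Reagent held upright. Lower onto pad 3, release, retreat.

Request:
{"name": "servo_tool", "arguments": {"targets": [{"dx":0,"dy":0.001,"dz":0.03,"rx":0,"ry":0,"rz":0,"grip":0.032},{"dx":0,"dy":0.001,"dz":0.065,"rx":0,"ry":0,"rz":0,"grip":0.032},{"dx":0,"dy":0.001,"dz":0.1,"rx":0,"ry":0,"rz":0,"grip":0.032},{"dx":0,"dy":0.001,"dz":0.125,"rx":0,"ry":0,"rz":0,"grip":0.032},{"dx":0,"dy":0.001,"dz":0.145,"rx":0,"ry":0,"rz":0,"grip":0.032},{"dx":0,"dy":0.001,"dz":0.155,"rx":0,"ry":0,"rz":0,"grip":0.032},{"dx":0,"dy":0.001,"dz":0.159,"rx":0,"ry":0,"rz":0,"grip":0.032},{"dx":0,"dy":0.001,"dz":0.16,"rx":0,"ry":0,"rz":0,"grip":0.032},{"dx":0,"dy":0.001,"dz":0.16,"rx":0,"ry":0,"rz":0,"grip":0.032},{"dx":0,"dy":0.001,"dz":0.16,"rx":0,"ry":0,"rz":0,"grip":0.04},{"dx":0,"dy":0.001,"dz":0.16,"rx":0,"ry":0,"rz":0,"grip":0.044},{"dx":0,"dy":0.001,"dz":0.16,"rx":0,"ry":0,"rz":0,"grip":0.05},{"dx":0,"dy":0.001,"dz":0.16,"rx":0,"ry":0,"rz":0,"grip":0.06},{"dx":0,"dy":0.001,"dz":0.16,"rx":0,"ry":0,"rz":0,"grip":0.07},{"dx":0,"dy":0.001,"dz":0.15,"rx":0,"ry":0,"rz":0,"grip":0.07},{"dx":0,"dy":0.001,"dz":0.13,"rx":0,"ry":0,"rz":0,"grip":0.07},{"dx":0,"dy":0.001,"dz":0.1,"rx":0,"ry":0,"rz":0,"grip":0.07},{"dx":0,"dy":0.001,"dz":0.06,"rx":0,"ry":0,"rz":0,"grip":0.085},{"dx":0,"dy":0.001,"dz":0.02,"rx":0,"ry":0,"rz":0,"grip":0.085},{"dx":0,"dy":0.001,"dz":0,"rx":0,"ry":0,"rz":0,"grip":0.085}], "squeeze": 30}}

```text
time: 16.8
ee_pos: [0.4612, 0.0569, 0.2029]
orientation: [2.221, 2.221, 0.004]
force: [0.3, -0.5, 0.1]
grip_width: 0.0851
gripper_force: 0.0
```

```bash
python3 - <<'E'
from h import *
t=robot.read_camera("top");s=robot.read_camera("side")
o=robot.get_obs();print(o["ee_pos"],o["time"])
a=cv2.resize(s["color"][180:290,240:350],(500,500),interpolation=3)
b=cv2.resize(s["color"][330:400,270:330],(300,350),interpolation=3)
im=np.zeros((500,800,3),np.uint8);im[:,:500]=a;im[:350,500:]=b
cv2.imwrite("pics/c9.png",im[:,:,::-1])
T=t["color"].astype(int)
ce,st=blob(T.max(2)<45,(432,240,458,262)); print(ce,st,plane(t,*ce,.072))
print(T[246:259,436:456].max(2))
E
```

```text
[0.46168752 0.05704637 0.20275794] 16.9
[446.37931034 250.98275862] [10  7  9  9 58] [ 0.46975877 -0.35908927  0.072     ]
[[149 145 130 114  95 100 105 110 113 113 111 115 138 147 148 147 144 146
  145 147]
 [138 111  80  48  52  60  63  92 103  53  33  31  47  79 126 147 149 144
  145 145]
 [110  44  50  55  59  67  68  41  19  32  25  25  23  38  57 110 152 145
  146 145]
 [ 89  49  51  56  66  70  58  10  21  33  30  29  20  24  38 106 148 146
  147 145]
 [ 45  48  53  56  66  68  41  11  29  31  26  28  28  25  16  70 128 148
  146 146]
 [ 45  51  53  58  67  69  45  19  28  28  31  30  23  28  18  70 126 148
  147 146]
 [ 41  47  50  55  66  66  50  34  46  28  26  23  24  21  21  74 131 150
  150 147]
 [ 43  49  49  56  62  68  60  30  18  20  26  24  23  20  34 106 151 146
  147 149]
 [ 57  41  48  54  59  64  73  65  29  19  24  23  23  33  81 131 147 144
  146 148]
 [129  59  44  47  50  55  63  68  64  40  28  27  48 104 146 150 145 149
  149 148]
 [150 125  44  46  52  50  52  58  59  62  54  66 114 142 150 147 146 145
  147 147]
 [145 125  67  52  49  51  49  53  47  45  54 111 152 145 148 145 147 146
  148 147]
 [144 150 129  61  58  58  60  61  54  64 113 150 150 147 147 145 145 144
  143 145]]
```

View pics/c9.png

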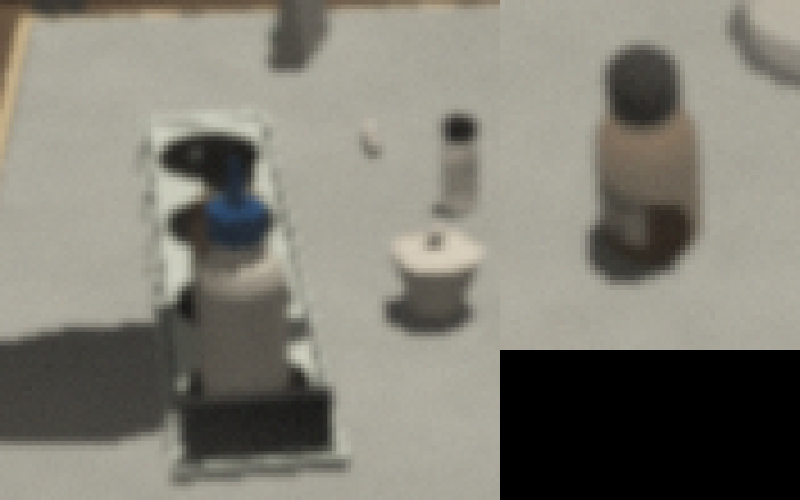

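Reagent shows behind the squeeze bottle (brown at (208,200)), upright as far as seen. The dropper is at (0.470,-0.359).

Request:
{"name": "servo_tool", "arguments": {"targets": [{"dx":-0.04,"dy":0,"dz":0,"rx":0,"ry":0,"rz":0,"grip":0.085},{"dx":-0.095,"dy":0,"dz":0,"rx":0,"ry":0,"rz":0,"grip":0.085},{"dx":-0.15,"dy":0.003,"dz":0,"rx":0,"ry":0,"rz":0,"grip":0.085},{"dx":-0.205,"dy":0.005,"dz":0,"rx":0,"ry":0,"rz":0,"grip":0.085},{"dx":-0.26,"dy":0.007,"dz":0,"rx":0,"ry":0,"rz":0,"grip":0.085},{"dx":-0.315,"dy":0.008,"dz":0,"rx":0,"ry":0,"rz":0,"grip":0.085},{"dx":-0.365,"dy":0.0085,"dz":0,"rx":0,"ry":0,"rz":0,"grip":0.085},{"dx":-0.4,"dy":0.0085,"dz":0,"rx":0,"ry":0,"rz":0,"grip":0.085},{"dx":-0.416,"dy":0.0085,"dz":0.01,"rx":0,"ry":0,"rz":0,"grip":0.085},{"dx":-0.416,"dy":0.0085,"dz":0.04,"rx":0,"ry":0,"rz":0,"grip":0.085},{"dx":-0.416,"dy":0.0085,"dz":0.08,"rx":0,"ry":0,"rz":0,"grip":0.085},{"dx":-0.416,"dy":0.0085,"dz":0.115,"rx":0,"ry":0,"rz":0,"grip":0.085},{"dx":-0.416,"dy":0.0085,"dz":0.145,"rx":0,"ry":0,"rz":0,"grip":0.085},{"dx":-0.416,"dy":0.0085,"dz":0.17,"rx":0,"ry":0,"rz":0,"grip":0.085},{"dx":-0.416,"dy":0.0085,"dz":0.18,"rx":0,"ry":0,"rz":0,"grip":0.085},{"dx":-0.416,"dy":0.0085,"dz":0.182,"rx":0,"ry":0,"rz":0,"grip":0.07},{"dx":-0.416,"dy":0.0085,"dz":0.182,"rx":0,"ry":0,"rz":0,"grip":0.055},{"dx":-0.416,"dy":0.0085,"dz":0.182,"rx":0,"ry":0,"rz":0,"grip":0.045}], "squeeze": 25}}

```text
time: 19.15
ee_pos: [0.4699, -0.3593, 0.0192]
orientation: [2.22, 2.221, 0.001]
force: [0.4, -0.2, 0.2]
grip_width: 0.0457
gripper_force: 0.0
```

Request:
{"name": "servo_tool", "arguments": {"targets": [{"dx":0,"dy":0,"dz":0,"rx":0,"ry":0,"rz":0,"grip":0.038},{"dx":0,"dy":0,"dz":0,"rx":0,"ry":0,"rz":0,"grip":0.033},{"dx":0,"dy":0,"dz":0,"rx":0,"ry":0,"rz":0,"grip":0.023},{"dx":0,"dy":0,"dz":0,"rx":0,"ry":0,"rz":0,"grip":0.023},{"dx":0,"dy":0,"dz":0,"rx":0,"ry":0,"rz":0,"grip":0.023},{"dx":0,"dy":0,"dz":0,"rx":0,"ry":0,"rz":0,"grip":0.023}], "squeeze": 25}}

```text
time: 19.9
ee_pos: [0.4697, -0.3593, 0.0188]
orientation: [2.221, 2.221, 0.001]
force: [-1.0, 0.6, 5.8]
grip_width: 0.0315
gripper_force: 24.5
```

Request:
{"name": "servo_tool", "arguments": {"targets": [{"dx":0,"dy":0,"dz":-0.01,"rx":0,"ry":0,"rz":0,"grip":0.023},{"dx":0,"dy":0,"dz":-0.03,"rx":0,"ry":0,"rz":0,"grip":0.023},{"dx":0,"dy":0,"dz":-0.06,"rx":0,"ry":0,"rz":0,"grip":0.023},{"dx":0,"dy":0,"dz":-0.095,"rx":0,"ry":0,"rz":0,"grip":0.023},{"dx":0,"dy":0,"dz":-0.13,"rx":0,"ry":0,"rz":0,"grip":0.023},{"dx":0.01,"dy":0,"dz":-0.16,"rx":0,"ry":0,"rz":0,"grip":0.023},{"dx":0.035,"dy":0,"dz":-0.175,"rx":0,"ry":0,"rz":0,"grip":0.023},{"dx":0.07,"dy":0,"dz":-0.18,"rx":0,"ry":0,"rz":0,"grip":0.023},{"dx":0.11,"dy":-0.002,"dz":-0.18,"rx":0,"ry":0,"rz":0,"grip":0.023},{"dx":0.155,"dy":-0.004,"dz":-0.18,"rx":0,"ry":0,"rz":0,"grip":0.023},{"dx":0.2,"dy":-0.006,"dz":-0.18,"rx":0,"ry":0,"rz":0,"grip":0.023},{"dx":0.245,"dy":-0.008,"dz":-0.18,"rx":0,"ry":0,"rz":0,"grip":0.023},{"dx":0.29,"dy":-0.01,"dz":-0.18,"rx":0,"ry":0,"rz":0,"grip":0.023},{"dx":0.335,"dy":-0.012,"dz":-0.18,"rx":0,"ry":0,"rz":0,"grip":0.023},{"dx":0.38,"dy":-0.014,"dz":-0.18,"rx":0,"ry":0,"rz":0,"grip":0.023},{"dx":0.425,"dy":-0.016,"dz":-0.18,"rx":0,"ry":0,"rz":0,"grip":0.023},{"dx":0.465,"dy":-0.016,"dz":-0.18,"rx":0,"ry":0,"rz":0,"grip":0.023},{"dx":0.495,"dy":-0.016,"dz":-0.18,"rx":0,"ry":0,"rz":0,"grip":0.023},{"dx":0.506,"dy":-0.016,"dz":-0.18,"rx":0,"ry":0,"rz":0,"grip":0.023},{"dx":0.506,"dy":-0.016,"dz":-0.18,"rx":0,"ry":0,"rz":0,"grip":0.023}], "squeeze": 25}}

```text
time: 22.4
ee_pos: [0.4532, 0.1468, 0.1984]
orientation: [2.22, 2.222, -0.0]
force: [0.3, 0.0, -0.6]
grip_width: 0.0317
gripper_force: 24.9
```

Request:
{"name": "servo_tool", "arguments": {"targets": [{"dx":0,"dy":0,"dz":0,"rx":0,"ry":0,"rz":0,"grip":0.023},{"dx":0,"dy":0,"dz":0,"rx":0,"ry":0,"rz":0,"grip":0.023}], "squeeze": 25}}

```text
time: 22.65
ee_pos: [0.4535, 0.1456, 0.1984]
orientation: [2.223, 2.219, -0.0]
force: [0.5, 0.1, -1.4]
grip_width: 0.0316
gripper_force: 24.9
```

```bash
python3 - <<'E'
from h import *
s=robot.read_camera("side");c=s["color"][:,:,::-1]
o=robot.get_obs();p=o["ee_pos"];print(p,o["grip_width"],o["force"],o["orientation"])
print([proj(s,[p[0],p[1],p[2]-.019+z]) for z in(0,.072)])
cv2.imwrite("pics/c10.png",cv2.resize(c[100:280,220:380],(533,600),interpolation=3))
E
```

```text
[0.45351182 0.14581446 0.1983885 ] 0.03138333841082429 [0.02440157 0.01601308 0.08595116] [ 2.22322694e+00  2.21946756e+00 -2.15252031e-05]
[array([284.20878831, 167.01477893]), array([282.80583156, 137.77085852])]
```

View pics/c10.png

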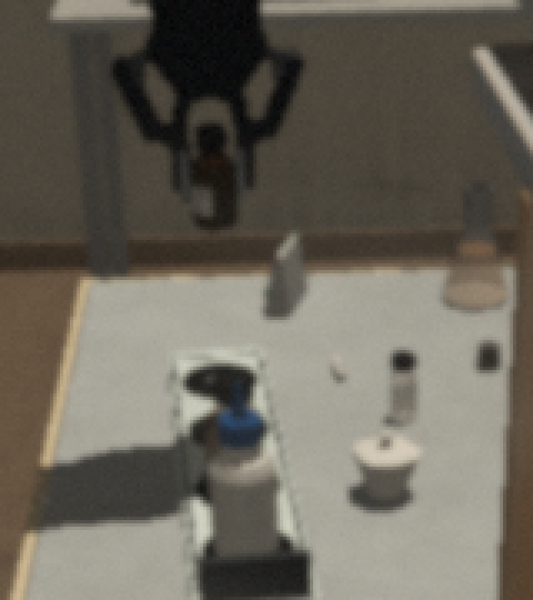

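Dropper held upright, in line with the projection. Lower onto pad 2 and release.

Request:
{"name": "servo_tool", "arguments": {"targets": [{"dx":0,"dy":0,"dz":0.03,"rx":0,"ry":0,"rz":0,"grip":0.023},{"dx":0,"dy":0,"dz":0.07,"rx":0,"ry":0,"rz":0,"grip":0.023},{"dx":0,"dy":0,"dz":0.105,"rx":0,"ry":0,"rz":0,"grip":0.023},{"dx":0,"dy":0,"dz":0.135,"rx":0,"ry":0,"rz":0,"grip":0.023},{"dx":0,"dy":0,"dz":0.155,"rx":0,"ry":0,"rz":0,"grip":0.023},{"dx":0,"dy":0,"dz":0.165,"rx":0,"ry":0,"rz":0,"grip":0.023},{"dx":0,"dy":0,"dz":0.169,"rx":0,"ry":0,"rz":0,"grip":0.023},{"dx":0,"dy":0,"dz":0.1695,"rx":0,"ry":0,"rz":0,"grip":0.023},{"dx":0,"dy":0,"dz":0.1695,"rx":0,"ry":0,"rz":0,"grip":0.03},{"dx":0,"dy":0,"dz":0.1695,"rx":0,"ry":0,"rz":0,"grip":0.034},{"dx":0,"dy":0,"dz":0.1695,"rx":0,"ry":0,"rz":0,"grip":0.04},{"dx":0,"dy":0,"dz":0.1695,"rx":0,"ry":0,"rz":0,"grip":0.05},{"dx":0,"dy":0,"dz":0.1695,"rx":0,"ry":0,"rz":0,"grip":0.062},{"dx":0,"dy":0,"dz":0.16,"rx":0,"ry":0,"rz":0,"grip":0.065},{"dx":0,"dy":0,"dz":0.14,"rx":0,"ry":0,"rz":0,"grip":0.065},{"dx":0,"dy":0,"dz":0.11,"rx":0,"ry":0,"rz":0,"grip":0.065},{"dx":0,"dy":0,"dz":0.07,"rx":0,"ry":0,"rz":0,"grip":0.065},{"dx":0,"dy":0,"dz":0.03,"rx":0,"ry":0,"rz":0,"grip":0.065},{"dx":0,"dy":0,"dz":0.01,"rx":0,"ry":0,"rz":0,"grip":0.065},{"dx":0,"dy":0,"dz":0.01,"rx":0,"ry":0,"rz":0,"grip":0.065}], "squeeze": 25}}

```text
time: 25.2
ee_pos: [0.4539, 0.1472, 0.1901]
orientation: [2.221, 2.221, 0.005]
force: [0.1, 0.6, 0.6]
grip_width: 0.0647
gripper_force: 0.0
```

Request:
{"name": "servo_tool", "arguments": {"targets": [{"dx":0.01,"dy":0.04,"dz":0,"rx":0,"ry":0,"rz":0,"grip":0.065},{"dx":0.02,"dy":0.08,"dz":0,"rx":0,"ry":0,"rz":0,"grip":0.065},{"dx":0.027,"dy":0.12,"dz":0,"rx":0,"ry":0,"rz":0,"grip":0.065},{"dx":0.027,"dy":0.14,"dz":0.01,"rx":0,"ry":0,"rz":0,"grip":0.065},{"dx":0.027,"dy":0.14,"dz":0.04,"rx":0,"ry":0,"rz":0,"grip":0.065},{"dx":0.027,"dy":0.14,"dz":0.08,"rx":0,"ry":0,"rz":0,"grip":0.065},{"dx":0.027,"dy":0.14,"dz":0.115,"rx":0,"ry":0,"rz":0,"grip":0.065},{"dx":0.027,"dy":0.14,"dz":0.145,"rx":0,"ry":0,"rz":0,"grip":0.065},{"dx":0.027,"dy":0.14,"dz":0.165,"rx":0,"ry":0,"rz":0,"grip":0.065},{"dx":0.027,"dy":0.14,"dz":0.174,"rx":0,"ry":0,"rz":0,"grip":0.065},{"dx":0.027,"dy":0.14,"dz":0.174,"rx":0,"ry":0,"rz":0,"grip":0.055},{"dx":0.027,"dy":0.14,"dz":0.174,"rx":0,"ry":0,"rz":0,"grip":0.045},{"dx":0.027,"dy":0.14,"dz":0.174,"rx":0,"ry":0,"rz":0,"grip":0.036},{"dx":0.027,"dy":0.14,"dz":0.174,"rx":0,"ry":0,"rz":0,"grip":0.03},{"dx":0.027,"dy":0.14,"dz":0.174,"rx":0,"ry":0,"rz":0,"grip":0.025},{"dx":0.027,"dy":0.14,"dz":0.174,"rx":0,"ry":0,"rz":0,"grip":0.02},{"dx":0.027,"dy":0.14,"dz":0.174,"rx":0,"ry":0,"rz":0,"grip":0.014},{"dx":0.027,"dy":0.14,"dz":0.174,"rx":0,"ry":0,"rz":0,"grip":0.014},{"dx":0.027,"dy":0.14,"dz":0.174,"rx":0,"ry":0,"rz":0,"grip":0.014},{"dx":0.027,"dy":0.14,"dz":0.174,"rx":0,"ry":0,"rz":0,"grip":0.014}], "squeeze": 22}}

```text
time: 27.7
ee_pos: [0.5935, 0.1739, 0.0145]
orientation: [2.221, 2.221, 0.0]
force: [-1.0, 0.2, 6.2]
grip_width: 0.0218
gripper_force: 22.4
```

Request:
{"name": "servo_tool", "arguments": {"targets": [{"dx":0,"dy":0,"dz":-0.01,"rx":0,"ry":0,"rz":0,"grip":0.014},{"dx":0,"dy":0,"dz":-0.03,"rx":0,"ry":0,"rz":0,"grip":0.014},{"dx":0,"dy":0,"dz":-0.06,"rx":0,"ry":0,"rz":0,"grip":0.014},{"dx":0,"dy":0,"dz":-0.09,"rx":0,"ry":0,"rz":0,"grip":0.014},{"dx":0.02,"dy":0,"dz":-0.11,"rx":0,"ry":0,"rz":0,"grip":0.014},{"dx":0.045,"dy":-0.015,"dz":-0.115,"rx":0,"ry":0,"rz":0,"grip":0.014},{"dx":0.062,"dy":-0.045,"dz":-0.115,"rx":0,"ry":0,"rz":0,"grip":0.014},{"dx":0.062,"dy":-0.08,"dz":-0.115,"rx":0,"ry":0,"rz":0,"grip":0.014},{"dx":0.062,"dy":-0.115,"dz":-0.115,"rx":0,"ry":0,"rz":0,"grip":0.014},{"dx":0.062,"dy":-0.138,"dz":-0.115,"rx":0,"ry":0,"rz":0,"grip":0.014},{"dx":0.062,"dy":-0.146,"dz":-0.115,"rx":0,"ry":0,"rz":0,"grip":0.014},{"dx":0.062,"dy":-0.146,"dz":-0.115,"rx":0,"ry":0,"rz":0,"grip":0.014},{"dx":0.062,"dy":-0.146,"dz":-0.115,"rx":0,"ry":0,"rz":0,"grip":0.014},{"dx":0.062,"dy":-0.146,"dz":-0.115,"rx":0,"ry":0,"rz":0,"grip":0.014}], "squeeze": 22}}

```text
time: 29.45
ee_pos: [0.4483, 0.2358, 0.1293]
orientation: [2.222, 2.22, 0.001]
force: [0.5, -0.2, -0.2]
grip_width: 0.0216
gripper_force: 21.9
```

```bash
python3 - <<'E'
from h import *
s=robot.read_camera("side");c=s["color"][:,:,::-1]
o=robot.get_obs();p=o["ee_pos"];print(p,o["grip_width"],o["force"],o["orientation"])
print([proj(s,[p[0],p[1],p[2]-.0145+z]) for z in(0,.056)])
cv2.imwrite("pics/c11.png",cv2.resize(c[130:280,220:360],(560,600),interpolation=3))
E
```

```text
[0.4481068  0.23571962 0.12923396] 0.021388818204726302 [-0.22672247 -0.53243271  0.06042742] [2.22186999e+00 2.22051913e+00 3.26010530e-04]
[array([283.44851137, 178.65038709]), array([282.44883307, 158.4534085 ])]
```

View pics/c11.png

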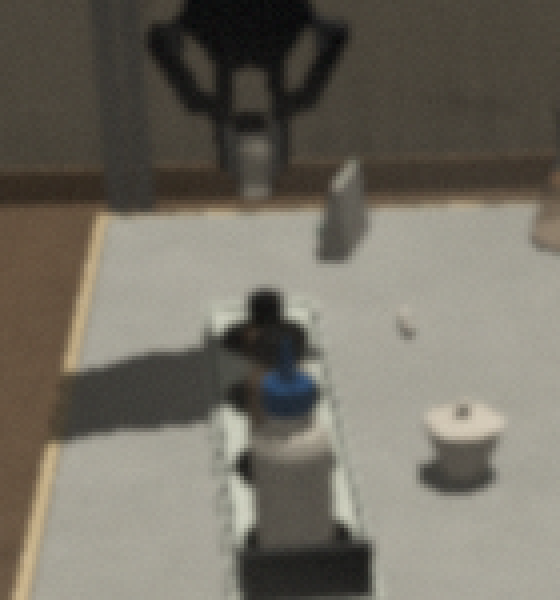

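Vial held upright. Lower onto pad 1, release, rise.

Request:
{"name": "servo_tool", "arguments": {"targets": [{"dx":0,"dy":-0.001,"dz":0.03,"rx":0,"ry":0,"rz":0,"grip":0.014},{"dx":0,"dy":-0.001,"dz":0.06,"rx":0,"ry":0,"rz":0,"grip":0.014},{"dx":0,"dy":-0.001,"dz":0.085,"rx":0,"ry":0,"rz":0,"grip":0.014},{"dx":0,"dy":-0.001,"dz":0.098,"rx":0,"ry":0,"rz":0,"grip":0.014},{"dx":0,"dy":-0.001,"dz":0.103,"rx":0,"ry":0,"rz":0,"grip":0.014},{"dx":0,"dy":-0.001,"dz":0.1045,"rx":0,"ry":0,"rz":0,"grip":0.014},{"dx":0,"dy":-0.001,"dz":0.1045,"rx":0,"ry":0,"rz":0,"grip":0.014},{"dx":0,"dy":-0.001,"dz":0.1045,"rx":0,"ry":0,"rz":0,"grip":0.02},{"dx":0,"dy":-0.001,"dz":0.1045,"rx":0,"ry":0,"rz":0,"grip":0.024},{"dx":0,"dy":-0.001,"dz":0.1045,"rx":0,"ry":0,"rz":0,"grip":0.03},{"dx":0,"dy":-0.001,"dz":0.1045,"rx":0,"ry":0,"rz":0,"grip":0.04},{"dx":0,"dy":-0.001,"dz":0.1045,"rx":0,"ry":0,"rz":0,"grip":0.05},{"dx":0,"dy":-0.001,"dz":0.095,"rx":0,"ry":0,"rz":0,"grip":0.05},{"dx":0,"dy":-0.001,"dz":0.075,"rx":0,"ry":0,"rz":0,"grip":0.05},{"dx":0,"dy":-0.001,"dz":0.045,"rx":0,"ry":0,"rz":0,"grip":0.05},{"dx":0,"dy":-0.001,"dz":0,"rx":0,"ry":0,"rz":0,"grip":0.05},{"dx":0.05,"dy":-0.001,"dz":-0.05,"rx":0,"ry":0,"rz":0,"grip":0.05},{"dx":0.11,"dy":-0.001,"dz":-0.1,"rx":0,"ry":0,"rz":0,"grip":0.05},{"dx":0.16,"dy":-0.001,"dz":-0.1,"rx":0,"ry":0,"rz":0,"grip":0.05},{"dx":0.2,"dy":-0.001,"dz":-0.1,"rx":0,"ry":0,"rz":0,"grip":0.05}], "squeeze": 22}}

```text
time: 32.0
ee_pos: [0.446, 0.4388, 0.2317]
orientation: [-2.219, -2.223, -0.005]
force: [1.0, 0.2, -0.6]
grip_width: 0.0498
gripper_force: 0.0
```

Request:
{"name": "servo_tool", "arguments": {"targets": [{"dx":0.06,"dy":0,"dz":0,"rx":0,"ry":0,"rz":0,"grip":0.05},{"dx":0.12,"dy":0,"dz":0,"rx":0,"ry":0,"rz":0,"grip":0.05},{"dx":0.18,"dy":0,"dz":0,"rx":0,"ry":0,"rz":0,"grip":0.05},{"dx":0.24,"dy":0,"dz":0,"rx":0,"ry":0,"rz":0,"grip":0.05},{"dx":0.24,"dy":0,"dz":0,"rx":0,"ry":0,"rz":0,"grip":0.05},{"dx":0.24,"dy":0,"dz":0,"rx":0,"ry":0,"rz":0,"grip":0.05}], "squeeze": 22}}

```text
time: 32.75
ee_pos: [0.4465, 0.675, 0.2293]
orientation: [2.221, 2.22, -0.001]
force: [0.6, -1.5, 0.3]
grip_width: 0.0503
gripper_force: 0.0
```

```bash
python3 - <<'E'
from h import *
t=robot.read_camera("top");s=robot.read_camera("side");T=t["color"].astype(int)
for n,p,h in(("sq",(.467,-.033),.134),("re",(.4607,.0565),.1),("dr",(.4538,.1465),.082),("vi",(.4473,.2361),.066)):print(n,proj(t,[*p,h]).round(1),proj(t,[*p,.01]).round(1))
a=cv2.resize(t["color"][225:285,195:355],(800,300),interpolation=3)
b=cv2.resize(s["color"][180:280,250:350],(300,300),interpolation=3)
im=np.zeros((600,800,3),np.uint8);im[:300]=a;im[300:,:300]=b
cv2.imwrite("pics/c12.png",im[:,:,::-1]);print(robot.get_obs()["time"],robot.get_obs()["ee_pos"])
E
```

```text
sq [323.1 247.2] [322.3 249.3]
re [288.  249.2] [289.7 250.6]
dr [253.8 251.1] [257.  252.1]
vi [220.5 252.8] [224.4 253.5]
32.85 [0.44722663 0.67416291 0.22996732]
```

View pics/c12.png

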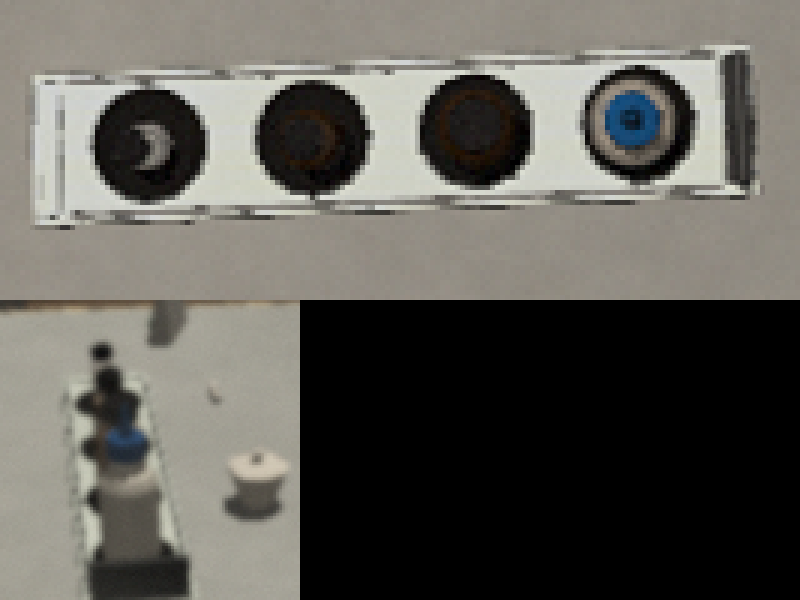

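All four stand upright on their pads. Caps are at crop (126,145), (303,130), (474,122) and (632,121), each within about 5 mm of centre. The arm is clear.

```bash
python3 -c "
from rig import robot
print(robot.hand_in())"
```

```text
the job is handed in; nothing more can be done
None
```

I've handed the job in: counted from the steel plate, the squeeze bottle, larger amber bottle, smaller amber bottle and vial stand upright on their pads, each within about 5 mm of centre in the last picture; no verdict came back.

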